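Take the filter cassette out of the nail-dust collector

TASK

Take the filter cassette out of the nail-dust collector: first clear the arched hand rest off it by hanging the rest astride the bar of the stand, near the middle of the bar, and let go of it there. Then pinch the cassette's two opposed side catches fully together, lift the cassette straight out and finish while still holding it by the catches, level, above the collector and at least 5 cm clear of it. Leave the rest hanging and the other things on the worktop where they are.

Things in the scene. Friction and masses are not known exactly. Their poses are not given: they have to be found in the camera images.
- collector: nail-dust collector: low white housing, fixed, 140 (x) x 160 (y) x 46 mm tall, flat top with air slots and an open well 104 (x) x 58 (y) mm in the middle, where the cassette sits. Origin: centre of its underside, on the worktop. The 6 mm top plate beside the well's long sides holds down the noses of the catches. Turned by up to about 0.35 rad
- cassette: grey filter cassette, loose, 0.11 to 0.22 kg, body 100 (x) x 54 (y) x 40 mm tall, seated in the collector's well, tops flush. Origin: centre of its underside (6 mm above the worktop when seated); axes as the collector's. At the middle of each long side (+y, -y) a spring catch stands 34 mm above the top; their noses lock it in (2 mm play) until both are pressed
- cassette_grip (a point): point midway between the two catch tabs of the cassette, 58.5 mm above its underside: 18.5 mm above the collector's top when seated, 15.5 mm below the tabs' tops. Axes as the cassette: squeeze along y
- catch_a (a joint): travel of the catch on the cassette's +y side: 0 = out (locked), 0.0065 m = fully pressed in towards the cassette's middle. The noses clear the ledges from about 0.005. Spring: 2.4 N at 0, 6.3 N fully in. White ribbed tab, 22 mm wide (x), 3 to 34 mm above the collector's top; 66 mm over both tabs' outer faces, 53 mm pressed
- catch_b (a joint): the same for the catch on the -y side
- rest: grey hand rest, loose, 0.11 to 0.22 kg: rigid arch (upside-down U), 110 mm long (its y), 54 mm wide over its legs (its x), 57 mm tall, walls 4 mm. Legs flat and upright to 30 mm height; inside 46 mm wide, 53 mm high to the round crown. Origin: midway between the legs' lower edges. At the start it stands on the collector's top astride the cassette's catches, y about along the collector's y
- rail: small stand, fixed: a horizontal steel bar along its own y, 200 mm long, 16 mm thick, on two end posts. Origin: on the worktop under the bar's middle. Turned by up to about 0.35 rad. Behind collector and stand, from x = 0.6 m, a towel warmer 0.3 m tall fills the worktop between y = -0.2 and 0.2: keep the gripper in front of it
- rail_mid (a point): middle of the bar, on its axis, 160 mm above the worktop; y along the bar. With the rest hung on the bar, the rest's origin lies about 45 mm below this point
- dropper: bystander, loose: small white dropper bottle with a teal cap, 32 mm across, 74 mm tall; origin: centre of its underside
- tape_roll: bystander, loose: roll of white tape lying flat, 60 mm across, 18 mm tall; origin: centre of its underside
- pot: bystander, loose: round cream pot with a white lid, 68 mm across, 43 mm tall; origin: centre of its underside
- cup: bystander, loose: white measuring cup, 64 mm across, 61 mm tall; origin: centre of its underside
- clip: bystander, loose: pink hair clip lying flat, 62 x 12 x 17 mm; origin: centre of its underside

How it is judged:
By the outcome, as a careful person would: the job done as asked, in the order asked, and still so for the second after the job is handed in, while the arm keeps its last pose, push and grip.
It also fails if it takes over 51 s, if anything falls off the work surface, if the arm or the gripper's body presses on something with over 40 N, if the wrist force passes 120 N, or if a joint passes its speed limit or range.

ROBOT

A 7-joint arm with a two-finger parallel gripper is mounted at the origin on a cart in front of the work surface, level with it; the furniture and walls round the work are solid. World frame = base frame: x ahead of the robot, y to its left, z up, the work surface at z = 0. Lengths are in m, angles in rad, forces in N, time in s.
With the tool pointing down it reaches from about 0.4 to 0.875 m from the base axis. Payload 19.3 kg.
Tool frame: the origin (TCP) lies midway between the tips of the shut fingers; the grasp point (between the pads) lies 19 mm behind it; x points along the fingers, y is the direction in which the jaws open and shut, and the axes are right-handed (so a half turn about x gives the same grasp; the last joint's range is limited). The gripper opens to 85 mm and grips with 20 to 120 N. Pads are 22 mm wide; open, the fingers measure 114 mm over their backs; the gripper's body (76 mm by 85 mm) begins 54 mm behind the grasp point. The pads swing forward as they close: fully open they stand 13 mm farther back than shut.
Start: joints at [1.065, 0.521, -0.036, 1.599, 0.021, 1.021, -0.113], TCP at [0.264, -0.567, 0.198] pointing down, gripper open.
Joint ranges: [-2.91, 2.91], [-0.3, 2.13], [-1.5, 1.42], [0.17, 2.43], [-1.26, 4.41], [0.16, 1.93], [-2.52, 2.52]. Speed limits (rad/s): [1.89, 1.89, 2.39, 2.39, 3.01, 3.01, 3.01].

INTERFACE

Orientations are given as [roll, pitch, yaw] about the fixed x, y, z axes, in that order (R = Rz(yaw) Ry(pitch) Rx(roll)).
In Python, from workcell import telemetry, vision, workorder gives the robot as it stands. The module is installed in compiled form; this text tells all that it offers.
- The arm moves only by the tool play_rows, never from a script. Its argument "deltas" is a list of rows, each a list of 7 numbers: the shift along the world's x, y, z in mm, then the turn, a rotation vector about the world's x, y, z in degrees, then the finger opening in mm, from 0 to 85.4. In form: [[x, y, z, wx, wy, wz, jaw], ...]. A call has 1 to 8 rows; each row shifts and turns the commanded pose from where the row before left it; what a row does not reach is not made up. A row lasts 1/8 s, in which the tool goes at most 62.5 mm and 10.7 degrees, less where a joint would pass 70% of its speed; a pose out of reach is approached as far as the arm can. A call with a gripper value outside its range is refused whole. The fingers move at their own pace and stop on an object; "grip_force" is the grip in N (left out, the last holds). Time passes only in rows, so rows that do not move let the fingers close. It gives the time, the measured TCP pose, the force and the opening at its end, in the units of the state.
- telemetry.observe(): the state, without advancing time (a new reading comes with each control period).
- vision.grab_frame(name): name is "scene" or "top" or "wrist"; returns the picture (480x640x3 uint8, red, green, blue); there is no depth.
- vision.camera_info(name): a dict with "mtx" (3x3 intrinsics, pixels), "rvec" (rotation vector, rad) and "tvec" (3), from world to camera coordinates, as OpenCV has them. Camera axes: x right, y down, z forward; pixel columns grow to the right and rows downward; lengths in m; the calibration is good to about 2 mm. The wrist camera is an equidistant fisheye: a pixel r from the principal point sees the ray r / f radians off the axis. A picture is of the moment at which its call begins: read the wrist's pose just before it. camera_info takes no time and is no camera call; for the wrist camera it gives the pose at the moment of the call.
- workorder.job_done(): hands the job in, once; it reports no verdict.
The state is a dict: "clock": time; "qpos": joint angles; "qd": joint speeds; "joint_efforts": joint torques, N m; "position": TCP position; "tool_rot": TCP orientation; "force": force on the tool from outside, world axes, zero at the start; "moment": the same for the moment, N m; "grip_width": finger opening in m.
Only numpy, scipy, OpenCV 4.12 (cv2) and the standard library are available. Lean on these libraries where they do the work, as an engineer would, in place of code of your own. Each camera call takes 0.05 s, during which the arm holds its last target. There are 200 camera calls.

## Working session

There is one attempt and no reset: what is moved stays moved. The work goes in short steps, Python scripts to look and compute and a tool call to move; the robot and the scene stay as the last step left them, time stands still between calls to the robot, and variables do not carry over. Pictures are saved under pics/ and viewed, about 8 in all and at most 12, crops included, and the job is handed in when it is done.

Besides the shell and the picture viewer there is one more tool, called after "Call:" as a command line: name --pt "numbers of a row" for each row, then --argument value for the rest. play_rows: Moves the arm, as the interface text tells. Its arguments: {"type":"object","properties":{"deltas":{"type":"array","items":{"type":"array","items":{"type":"number"}}},"grip_force":{"type":"number"}},"required":["deltas"]}

```bash
mkdir -p pics
cat > h.py <<'E'
import numpy as np, cv2
from workcell import telemetry, vision, workorder
def ray(name,uv,info=None):
    i=info or vision.camera_info(name); K=np.array(i["mtx"]);R=cv2.Rodrigues(np.array(i["rvec"],float))[0];t=np.array(i["tvec"],float).ravel()
    a=(uv[0]-K[0,2])/K[0,0]; b=(uv[1]-K[1,2])/K[1,1]
    if name=="wrist":
        r=np.hypot(a,b); s=np.sin(r)/r if r>1e-9 else 1; d=np.array([a*s,b*s,np.cos(r)])
    else: d=np.array([a,b,1.])
    return -R.T@t, R.T@d
def at_z(name,uv,z,info=None):
    o,d=ray(name,uv,info); return o+d*(z-o[2])/d[2]
def proj(name,P,info=None):
    i=info or vision.camera_info(name); K=np.array(i["mtx"]);R=cv2.Rodrigues(np.array(i["rvec"],float))[0];t=np.array(i["tvec"],float).ravel()
    p=(R@np.atleast_2d(P).T).T+t
    n=np.hypot(p[:,0],p[:,1]); th=np.arctan2(n,p[:,2]) if name=="wrist" else n/p[:,2]
    q=p[:,:2]/np.maximum(n,1e-9)[:,None]*th[:,None]
    return np.c_[q[:,0]*K[0,0]+K[0,2],q[:,1]*K[1,1]+K[1,2]]
E
python3 - <<'E'
from h import *
for n in("scene","top"):
    cv2.imwrite(f"pics/{n}0.png",vision.grab_frame(n)[:,:,::-1]); i=vision.camera_info(n); print(n,i, ray(n,(320,240)))
s=telemetry.observe();print({k:np.round(s[k],3) for k in s})
E
```

```text
scene {'mtx': array([[588.92741227,   0.        , 318.53205113],
       [  0.        , 588.92741227, 221.9984921 ],
       [  0.        ,   0.        ,   1.        ]]), 'rvec': array([ 1.801774  , -1.09083977,  0.67253465]), 'tvec': array([-0.19492015,  0.31826174,  0.83747544])} (array([-0.44586646, -0.45290362,  0.6608562 ]), array([ 0.78058534,  0.40522183, -0.47688817]))
top {'mtx': array([[539.05680297,   0.        , 320.11016906],
       [  0.        , 539.05680297, 232.48551446],
       [  0.        ,   0.        ,   1.        ]]), 'rvec': array([ 2.1382589 , -2.17082278,  0.11545399]), 'tvec': array([0.08776476, 0.54170019, 1.39225322])} (array([0.37391162, 0.06408759, 1.44761654]), array([ 0.10479579,  0.01128733, -0.99452743]))
{'clock': np.float64(0.1), 'qpos': array([ 1.065,  0.522, -0.036,  1.6  ,  0.021,  1.021, -0.113]), 'qd': array([-0.001, -0.002,  0.001, -0.002, -0.001, -0.002,  0.   ]), 'joint_efforts': array([ 3.0000e-03, -9.2849e+01,  1.9840e+00, -3.7053e+01,  1.8000e-02,
        5.0000e-03, -0.0000e+00]), 'position': array([ 0.264, -0.566,  0.198]), 'tool_rot': array([-1.507,  1.57 ,  2.07 ]), 'force': array([ 0.289, -0.526,  0.901]), 'moment': array([ 0.018,  0.023, -0.056]), 'grip_width': np.float64(0.085)}
```

View pics/scene0.png

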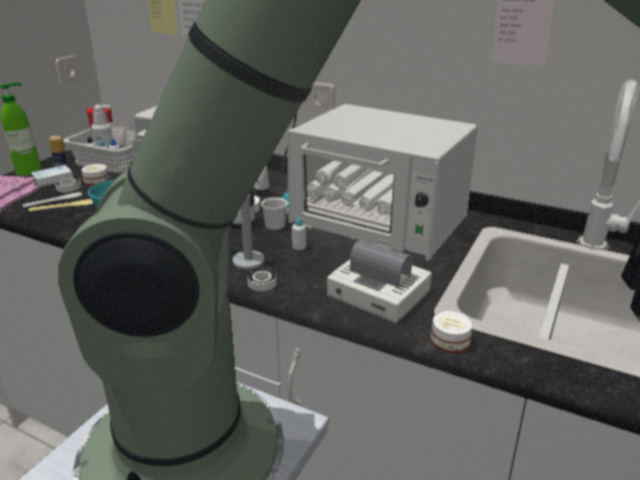

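View pics/top0.png

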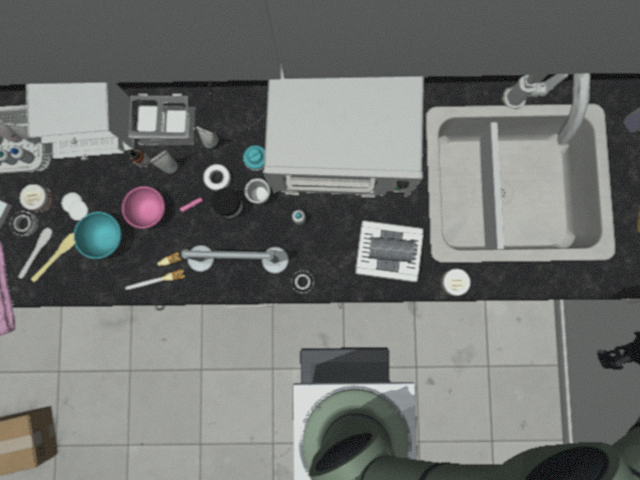

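Scene: the rest sits on the white collector at top px (390,250). The stand runs from about (200,258) to (275,258), with the dropper at (299,216) and the tape at (303,281). Next is an enlarged crop of the collector and the rail.

Run:
```python
import cv2
a=cv2.imread("pics/top0.png")
c=cv2.resize(a[205:295,180:310],None,fx=6,fy=6,interpolation=cv2.INTER_CUBIC)[:, :780]
d=cv2.resize(a[205:295,345:435],None,fx=6,fy=6,interpolation=cv2.INTER_CUBIC)
cv2.imwrite("pics/c1.png",cv2.resize(cv2.hconcat([c,d]),None,fx=.6,fy=.6,interpolation=cv2.INTER_AREA))
```

```text
(no output)
```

View pics/c1.png

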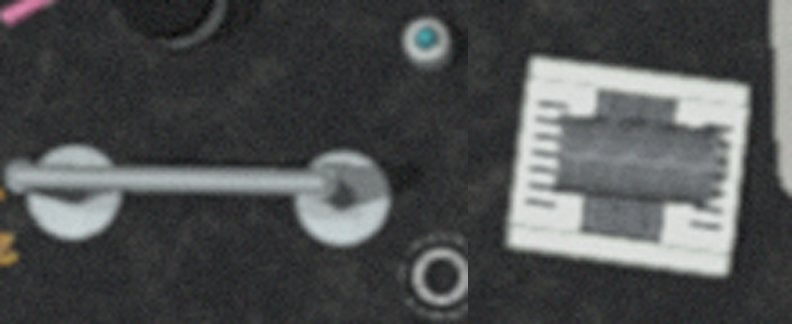

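Run:
```python
from h import *
def L(u,v):return (180+u/3.6,205+v/3.6)
def Rr(u,v):return (345+(u-468)/3.6,205+v/3.6)
b=[at_z("top",L(*p),.16) for p in((8,176),(336,181))]
print("bar",np.round(b,3),np.mean(b,0),np.linalg.norm(b[0]-b[1]), "yaw",np.arctan2(-(b[0]-b[1])[0],(b[0]-b[1])[1]))
c=np.array([at_z("top",Rr(*p),.046) for p in((530,57),(750,86),(728,276),(507,246))])
print("col",np.round(c,3),c.mean(0),[np.linalg.norm(c[i]-c[i-1]) for i in range(4)])
for i,j in((0,1),(3,2)):
    d=c[i]-c[j];print(np.arctan2(-d[0],d[1]))
for i,j in((0,3),(1,2)):
    d=c[i]-c[j];print(np.arctan2(d[1],d[0]))
r=np.array([at_z("top",Rr(*p),.08) for p in((560,115),(722,130),(720,205),(555,190))])
print("rest",np.round(r,3),r.mean(0),[np.linalg.norm(r[i]-r[i-1]) for i in range(4)])
for i,j in((0,1),(3,2)):
    d=r[i]-r[j];print(np.arctan2(-d[0],d[1]))
print("dropper",at_z("top",L(427,38),.074),"tape",at_z("top",L(441,276),.018))
s=telemetry.observe();from scipy.spatial.transform import Rotation as Ro
print(Ro.from_euler("xyz",s["tool_rot"]).as_matrix().round(3))
```

```text
bar [[0.481 0.41  0.16 ]
 [0.475 0.191 0.16 ]] [0.47789191 0.30059862 0.16      ] 0.2191919475786083 yaw -0.030584459839953844
col [[ 0.57  -0.031  0.046]
 [ 0.547 -0.191  0.046]
 [ 0.409 -0.17   0.046]
 [ 0.433 -0.012  0.046]] [ 0.48990297 -0.10086406  0.046     ] [np.float64(0.13857902044063086), np.float64(0.16088029352992272), np.float64(0.1387509904492512), np.float64(0.15984761705846862)]
-0.14871788220929982
-0.1498044449008162
-0.1433319224070935
-0.15078196556070106
rest [[ 0.524 -0.049  0.08 ]
 [ 0.511 -0.163  0.08 ]
 [ 0.458 -0.16   0.08 ]
 [ 0.471 -0.045  0.08 ]] [ 0.49106384 -0.10441006  0.08      ] [np.float64(0.053352362066370014), np.float64(0.11477590790313423), np.float64(0.05310119317477662), np.float64(0.1163507433803563)]
-0.10884038505539773
-0.10624442222354846
dropper [0.58285688 0.13389537 0.074     ] tape [0.41455177 0.12815859 0.018     ]
[[-0.     0.422 -0.907]
 [ 0.001 -0.907 -0.422]
 [-1.    -0.001  0.   ]]
```

Call:
play_rows --pt "16 33 0 0 0 4.2 85" --pt "16 33 0 0 0 4.2 85" --pt "16 33 0 0 0 4.2 85" --pt "16 33 0 0 0 4.2 85" --pt "16 33 0 0 0 4.2 85" --pt "16 33 0 0 0 4.2 85" --pt "16 33 0 0 0 4.2 85" --pt "16 33 0 0 0 4.2 85"

```text
clock: 1.1
position: [0.3921, -0.3014, 0.198]
tool_rot: [-1.502, 1.571, 2.664]
force: [0.8, 0.5, -0.0]
grip_width: 0.085
```

Call:
play_rows --pt "16 33 0 0 0 4.2 85" --pt "16 33 0 0 0 4.2 85" --pt "16 33 0 0 0 4.2 85" --pt "16 33 0 0 0 4.2 85" --pt "16 33 0 0 0 4.2 85" --pt "16 33 0 0 0 4.2 85" --pt "0 0 0 0 0 0 85" --pt "0 0 0 0 0 0 85"

```text
clock: 2.1
position: [0.4874, -0.1051, 0.1979]
tool_rot: [-1.167, 1.57, -2.847]
force: [-0.6, -0.6, -0.4]
grip_width: 0.0848
```

```bash
cat > look.py <<'E'
import sys; from h import *
from scipy.spatial.transform import Rotation as Ro
import pickle
def look(n):
    i=vision.camera_info("wrist"); a=vision.grab_frame("wrist"); cv2.imwrite(f"pics/{n}.png",a[:,:,::-1]); pickle.dump(i,open(f"pics/{n}.pkl","wb"))
    s=telemetry.observe(); R=Ro.from_euler("xyz",s["tool_rot"]).as_matrix()
    print(s["clock"],"pos",s["position"].round(4),"q",s["qpos"].round(2),"jaw heading deg",np.degrees(np.arctan2(R[1,1],R[0,1])).round(2),"down",R[:,0].round(3),"F",s["force"].round(1),"w",s["grip_width"], "cam",ray("wrist",(320,240),i)[0].round(3))
    return i
if __name__=="__main__": look(sys.argv[1])
E
python3 look.py w1
```

```text
2.15 pos [ 0.4874 -0.1055  0.1979] q [ 0.44  0.35 -0.44  1.91  0.18  0.92 -0.19] jaw heading deg -6.32 down [-0.001 -0.    -1.   ] F [-1.   0.1 -0.1] w 0.0851633227323853 cam [ 0.495 -0.038  0.374]
```

View pics/w1.png

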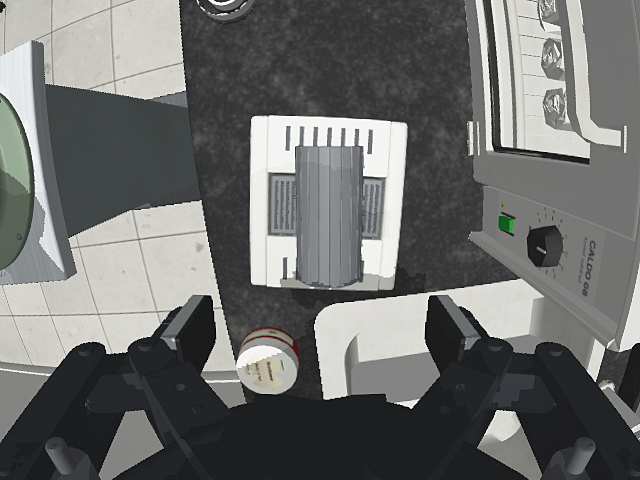

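Run:
```python
from h import *; import pickle
i=pickle.load(open("pics/w1.pkl","rb"))
f=lambda u,v,z:at_z("wrist",(u,v),z,i)
for z in(.076,.09):
  for p in((295,150),(363,150),(298,272),(361,272)):print(z,p,f(*p,z).round(4))
print("crown ends",f(329,146,.103),f(329,275,.103))
c=np.array([f(*p,.046) for p in((252,116),(407,122),(393,291),(250,289))]);print("col",c.round(3),c.mean(0),[np.linalg.norm(c[k]-c[k-1]).round(3) for k in range(4)])
```

```text
0.076 (295, 150) [ 0.4739 -0.0445  0.076 ]
0.076 (363, 150) [ 0.5278 -0.0503  0.076 ]
0.076 (298, 272) [ 0.4637 -0.1468  0.076 ]
0.076 (361, 272) [ 0.5174 -0.1528  0.076 ]
0.09 (295, 150) [ 0.4749 -0.0442  0.09  ]
0.09 (363, 150) [ 0.5263 -0.0497  0.09  ]
0.09 (298, 272) [ 0.4651 -0.1417  0.09  ]
0.09 (361, 272) [ 0.5163 -0.1474  0.09  ]
crown ends [ 0.50053362 -0.04382734  0.103     ] [ 0.49021677 -0.14208379  0.103     ]
col [[ 0.438 -0.01   0.046]
 [ 0.573 -0.03   0.046]
 [ 0.549 -0.188  0.046]
 [ 0.412 -0.17   0.046]] [ 0.49295505 -0.0995184   0.046     ] [np.float64(0.162), np.float64(0.137), np.float64(0.16), np.float64(0.139)]
```

Call:
play_rows --pt "6 5 -20 0 0 0.3 85" --pt "0 0 -25 0 0 0 85" --pt "0 0 -25 0 0 0 85" --pt "0 0 -25 0 0 0 85" --pt "0 0 -25 0 0 0 85" --pt "0 0 -20 0 0 0 85" --pt "0 0 -11 0 0 0 85" --pt "0 0 0 0 0 0 85"

```text
clock: 3.15
position: [0.4934, -0.1, 0.0468]
tool_rot: [-1.422, 1.57, -3.097]
force: [1.0, 0.3, 0.6]
grip_width: 0.0852
```

Call:
play_rows --pt "0 0 0 0 0 0 48" --pt "0 0 0 0 0 0 48" --pt "0 0 0 0 0 0 48" --pt "0 0 0 0 0 0 48" --pt "0 0 0 0 0 0 48" --pt "0 0 0 0 0 0 48" --pt "0 0 0 0 0 0 48" --grip_force 35

```text
clock: 4.03
position: [0.4947, -0.0998, 0.0483]
tool_rot: [1.367, 1.569, -0.307]
force: [-2.9, 0.0, 16.8]
grip_width: 0.0491
```

```bash
python3 look.py w2
```

```text
4.075 pos [ 0.4946 -0.0998  0.0483] q [ 0.34  0.58 -0.35  2.02  0.34  0.6  -0.34] jaw heading deg -5.94 down [ 0.002 -0.001 -1.   ] F [-2.6  0.2 16.4] w 0.04884113307108366 cam [ 0.501 -0.033  0.225]
```

View pics/w2.png

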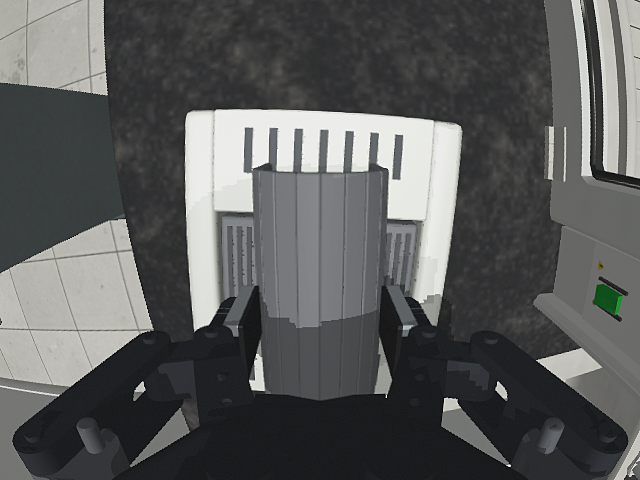

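Both pads sit on the legs: edges about (255,310) and (385,310), with the rest standing square. I'll lift gently and watch the force.

Call:
play_rows --pt "0 0 3 0 0 0 48" --pt "0 0 7 0 0 0 48" --pt "0 0 10 0 0 0 48" --pt "0 0 15 0 0 0 48" --pt "0 0 20 0 0 0 48" --pt "0 0 0 0 0 0 48"

```text
clock: 4.82
position: [0.4947, -0.0998, 0.1038]
tool_rot: [1.466, 1.568, -0.208]
force: [0.3, 1.0, -2.7]
grip_width: 0.0487
```

```bash
python3 look.py w3; python3 -c "
import cv2;a=cv2.imread('pics/w3.png');cv2.imwrite('pics/w3c.png',a[100:420,120:520])"
```

```text
4.875 pos [ 0.4942 -0.0998  0.1028] q [ 0.38  0.49 -0.4   1.99  0.28  0.72 -0.29] jaw heading deg -5.95 down [ 0.001 -0.    -1.   ] F [ 0.2 -0.9 -3. ] w 0.04866055482925872 cam [ 0.501 -0.033  0.28 ]
```

View pics/w3c.png

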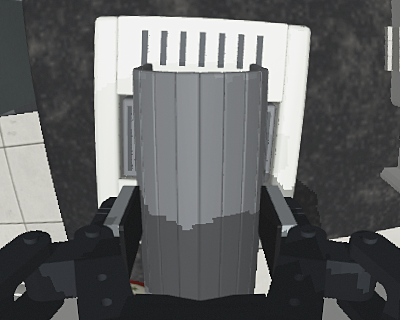

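Call:
play_rows --pt "0 0 25 0 0 0 48" --pt "0 0 40 0 0 0 48" --pt "0 10 40 0 0 0 48" --pt "-1 30 0 0 0 0.5 48" --pt "-2 35 0 0 0 0.5 48" --pt "-2 40 0 0 0 0.5 48" --pt "-2 40 0 0 0 0.5 48" --pt "-2 40 0 0 0 0.5 48"

```text
clock: 5.88
position: [0.4843, 0.0965, 0.2065]
tool_rot: [-1.262, 1.57, -2.892]
force: [0.7, -0.2, -1.0]
grip_width: 0.0485
```

Call:
play_rows --pt "-2 40 0 0 0 0.5 48" --pt "-2 40 0 0 0 0.5 48" --pt "-1 40 0 0 0 0.4 48" --pt "-1 35 0 0 0 0.4 48" --pt "-1 30 0 0 0 0.4 48" --pt "0 15 0 0 0 0 48" --pt "0 5 0 0 0 0 48" --pt "0 0 0 0 0 0 48"

```text
clock: 6.88
position: [0.478, 0.2996, 0.2069]
tool_rot: [-0.342, 1.57, -1.935]
force: [0.2, -0.7, -1.3]
grip_width: 0.0492
```

```bash
python3 look.py w4
```

```text
6.925 pos [0.4781 0.2993 0.207 ] q [-0.25  0.46 -0.57  1.73  0.29  1.03 -0.94] jaw heading deg -1.29 down [-0.    -0.001 -1.   ] F [ 0.5 -0.7 -2.3] w 0.04871003051687937 cam [0.479 0.367 0.383]
```

View pics/w4.png

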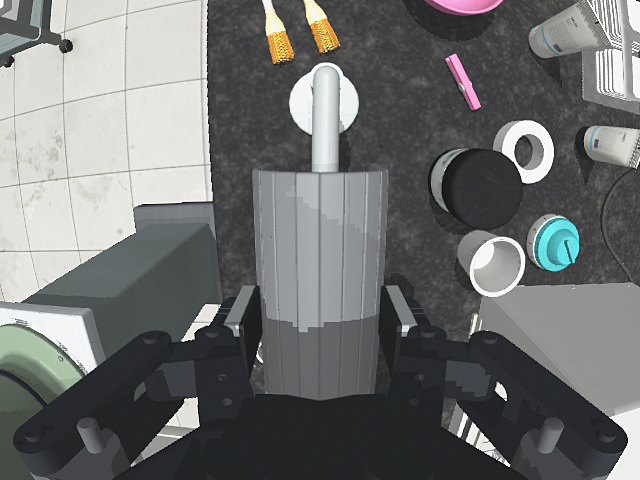

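Run:
```python
from h import *; import pickle
i=pickle.load(open("pics/w4.pkl","rb"))
f=lambda u,v,z:at_z("wrist",(u,v),z,i).round(4)
print("bar axis",f(326,80,.16),f(325.5,165,.16),"end top",f(326,64,.165),"edges",f(312,160,.16),f(339,160,.16),"disc",f(324,103,.006))
print("rest end",f(254,170,.27),f(387,170,.27),f(320,170,.262),f(320,170,.2))
def L(u,v):return (180+u/3.6,205+v/3.6)
print("top discs",at_z("top",L(74,193),.008),at_z("top",L(342,198),.008))
```

```text
bar axis [0.4837 0.4027 0.16  ] [0.4823 0.3514 0.16  ] end top [0.4838 0.4116 0.165 ] edges [0.4743 0.3546 0.16  ] [0.4904 0.3542 0.16  ] disc [0.4842 0.4036 0.006 ]
rest end [0.4589 0.3583 0.27  ] [0.4997 0.3574 0.27  ] [0.4791 0.3569 0.262 ] [0.479  0.3518 0.2   ]
top discs [0.48045707 0.4014653  0.008     ] [0.47368635 0.2016282  0.008     ]
```

Call:
play_rows --pt "2 2 -10 0 0 -0.4 48" --pt "0 0 -20 0 0 0 48" --pt "0 0 -20 0 0 0 48" --pt "0 0 -18 0 0 0 48" --pt "0 0 -12 0 0 0 48" --pt "0 0 -4 0 0 0 48" --pt "0 0 0 0 0 0 48"

```text
clock: 7.8
position: [0.4799, 0.3025, 0.1232]
tool_rot: [2.488, 1.571, 0.889]
force: [0.5, 0.5, -2.2]
grip_width: 0.0486
```

Call:
play_rows --pt "0 0 -2 0 0 0 48" --pt "0 0 -2 0 0 0 48" --pt "0 0 0 0 0 0 48" --pt "0 0 0 0 0 0 48"

```text
clock: 8.3
position: [0.4798, 0.3024, 0.1192]
tool_rot: [1.93, 1.571, 0.33]
force: [-0.1, -0.0, -2.0]
grip_width: 0.0491
```

Call:
play_rows --pt "0 0 -1.5 0 0 0 48" --pt "0 0 0 0 0 0 48" --pt "0 0 -1 0 0 0 48" --pt "0 0 0 0 0 0 48"

```text
clock: 8.8
position: [0.48, 0.3026, 0.1175]
tool_rot: [1.699, 1.57, 0.099]
force: [-5.2, -3.9, 15.8]
grip_width: 0.0485
```

Call:
play_rows --pt "0 0 0.7 0 0 0 48" --pt "0 0 0 0 0 0 52" --pt "0 0 0 0 0 0 56" --pt "0 0 0 0 0 0 62" --pt "0 0 0 0 0 0 70" --pt "0 0 0 0 0 0 80" --pt "0 0 0 0 0 0 85" --pt "0 0 0 0 0 0 85"

```text
clock: 9.8
position: [0.4798, 0.3024, 0.1173]
tool_rot: [-1.973, 1.571, 2.711]
force: [-0.0, -0.7, -0.3]
grip_width: 0.0851
```

```bash
python3 look.py w5
```

```text
9.85 pos [0.4798 0.3024 0.1173] q [-0.29  0.58 -0.52  1.81  0.37  0.85 -1.02] jaw heading deg -1.63 down [-0. -0. -1.] F [ 0.5 -0.3  0.4] w 0.08491880642891736 cam [0.482 0.37  0.294]
```

View pics/w5.png

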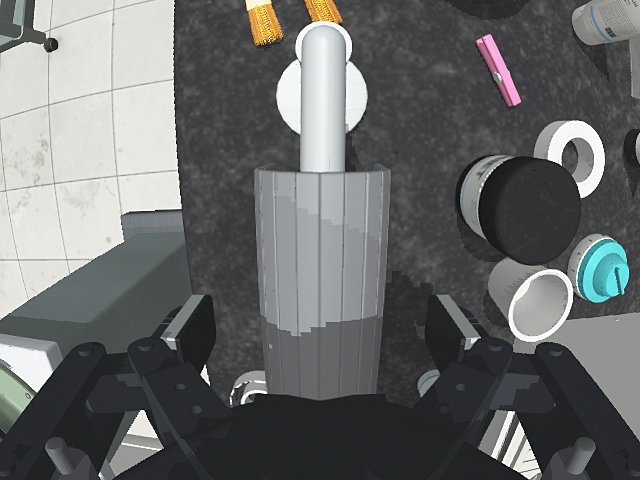

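The rest hangs astride the bar, free of the pads, with about 30 px of gap each side at (215,330) and (425,330). I'll retreat upwards and go to the collector, turning the jaw by +83°.

Call:
play_rows --pt "0 0 10 0 0 0 85" --pt "0 0 25 0 0 0 85" --pt "0 0 35 0 0 0 85" --pt "0 0 25 0 0 0 85" --pt "0 -20 0 0 0 3 85" --pt "0 -30 0 0 0 5 85" --pt "1 -32 0 0 0 6 85" --pt "1 -32 0 0 0 6 85"

```text
clock: 10.85
position: [0.4818, 0.1875, 0.213]
tool_rot: [1.278, 1.57, 0.031]
force: [0.3, 0.5, -0.5]
grip_width: 0.0851
```

Call:
play_rows --pt "1 -32 0 0 0 6 85" --pt "1 -32 0 0 0 6 85" --pt "1 -32 0 0 0 6 85" --pt "1 -32 0 0 0 6 85" --pt "1 -32 0 0 0 6 85" --pt "1 -32 0 0 0 6 85" --pt "1 -32 0 0 0 6 85" --pt "1 -32 0 0 0 6 85"

```text
clock: 11.85
position: [0.4899, -0.0686, 0.213]
tool_rot: [-0.108, 1.57, -0.517]
force: [0.0, 0.0, 0.1]
grip_width: 0.0853
```

Call:
play_rows --pt "1 -22 -10 0 0 6 85" --pt "1 -10 -15 0 0 6 85" --pt "0 0 -15 0 0 3.1 85" --pt "0 0 -10 0 0 0 85" --pt "0 0 0 0 0 0 85" --pt "0 0 0 0 0 0 85"

```text
clock: 12.6
position: [0.4921, -0.0991, 0.1628]
tool_rot: [-0.241, 1.57, -0.39]
force: [-0.1, 0.5, 1.1]
grip_width: 0.085
```

```bash
python3 look.py w6
```

```text
12.65 pos [ 0.4921 -0.0993  0.1628] q [ 0.68  0.47 -0.78  1.93  0.42  0.91  1.11] jaw heading deg 81.46 down [ 0.001 -0.    -1.   ] F [ 0.3 -0.3 -0.2] w 0.08466633480104516 cam [ 0.425 -0.089  0.339]
```

View pics/w6.png

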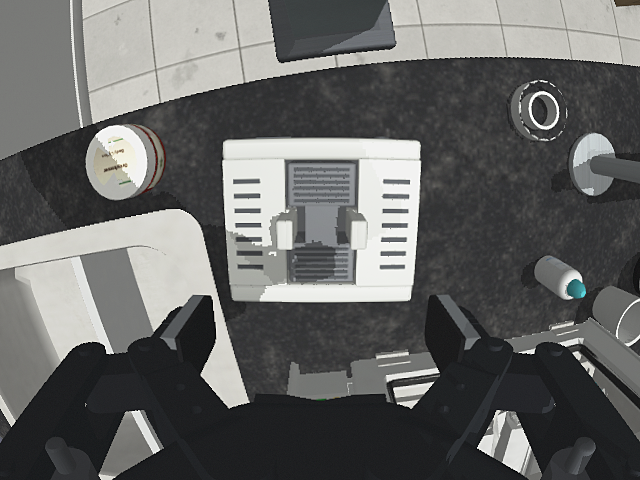

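```bash
python3 -c "
import cv2;a=cv2.imread('pics/w6.png')[130:310,215:430];cv2.imwrite('pics/w6c.png',cv2.resize(a,None,fx=3,fy=3,interpolation=cv2.INTER_CUBIC))"
```

```text
(no output)
```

View pics/w6c.png

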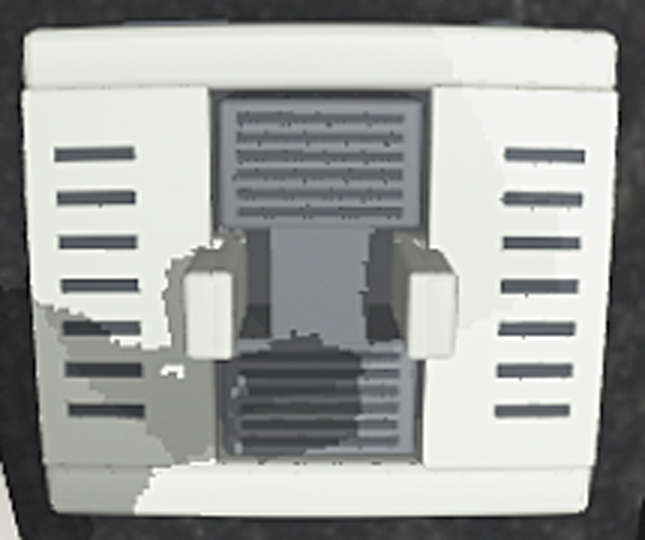

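Run:
```python
from h import *; import pickle
i=pickle.load(open("pics/w6.pkl","rb"))
f=lambda u,v,z:at_z("wrist",(215+u/3,130+v/3),z,i)
P=[f(185,270,.08),f(189,357,.08),f(459,272,.08),f(456,357,.08)]
print(np.round(P,4),np.mean(P,0),np.linalg.norm(P[0]-P[2]),np.linalg.norm(P[1]-P[3]),np.linalg.norm(P[0]-P[1]))
d=(P[2]+P[3]-P[0]-P[1]);print("heading",np.degrees(np.arctan2(d[1],d[0])))
# cassette / well corners at z=.046
W=[f(210,88,.046),f(432,88,.046),f(424,465,.046),f(216,464,.046)]
print(np.round(W,4),np.mean(W,0),np.linalg.norm(W[0]-W[1]),np.linalg.norm(W[0]-W[3]))
d=W[0]+W[1]-W[2]-W[3];print("x-axis heading",np.degrees(np.arctan2(-d[1],-d[0])))
```

```text
[[ 0.4772 -0.1283  0.08  ]
 [ 0.4988 -0.1312  0.08  ]
 [ 0.4874 -0.0636  0.08  ]
 [ 0.5084 -0.0668  0.08  ]] [ 0.49296805 -0.09747327  0.08      ] 0.06550525166108562 0.06515152801629309 0.021716601844176474
heading 81.23604079319466
[[ 0.4368 -0.1186  0.046 ]
 [ 0.4454 -0.0611  0.046 ]
 [ 0.55   -0.0765  0.046 ]
 [ 0.5409 -0.1349  0.046 ]] [ 0.49326654 -0.09777844  0.046     ] 0.058161305365949025 0.10535651594660987
x-axis heading -8.628832958425246
```

Call:
play_rows --pt "1 1.7 -15 0 0 -0.1 85" --pt "0 0 -25 0 0 0 85" --pt "0 0 -25 0 0 0 85" --pt "0 0 -20 0 0 0 85" --pt "0 0 -15 0 0 0 85" --pt "0 0 -10 0 0 0 85" --pt "0 0 -6 0 0 0 85" --pt "0 0 0 0 0 0 85"

```text
clock: 13.65
position: [0.4928, -0.0979, 0.0462]
tool_rot: [-2.336, 1.571, -2.487]
force: [0.5, -0.6, -0.4]
grip_width: 0.085
```

Call:
play_rows --pt "0 0 0 0 0 0 75" --pt "0 0 0 0 0 0 66" --pt "0 0 0 0 0 0 62" --pt "0 0 0 0 0 0 58" --pt "0 0 0 0 0 0 54" --pt "0 0 0 0 0 0 50" --pt "0 0 0 0 0 0 45" --pt "0 0 0 0 0 0 45" --grip_force 40

```text
clock: 14.65
position: [0.4928, -0.0979, 0.0463]
tool_rot: [-1.565, 1.571, -1.716]
force: [0.0, -0.3, 0.1]
grip_width: 0.045
```

Call:
play_rows --pt "0 0 0 0 0 0 40" --pt "0 0 0 0 0 0 38" --pt "0 0 0 0 0 0 38"

```text
clock: 15.02
position: [0.4928, -0.0979, 0.0463]
tool_rot: [2.413, 1.571, 2.262]
force: [0.3, 1.0, 0.2]
grip_width: 0.0382
```

```bash
python3 look.py w7;  python3 -c "
import cv2;a=cv2.imread('pics/w7.png')[100:440,150:490];cv2.imwrite('pics/w7c.png',cv2.resize(a,None,fx=1.7,fy=1.7,interpolation=cv2.INTER_CUBIC))"
```

```text
15.075 pos [ 0.4928 -0.0979  0.0463] q [ 0.56  0.64 -0.65  2.01  0.61  0.69  0.94] jaw heading deg 81.36 down [ 0. -0. -1.] F [0.8 0.3 0.3] w 0.038319163416637624 cam [ 0.426 -0.088  0.223]
```

View pics/w7c.png

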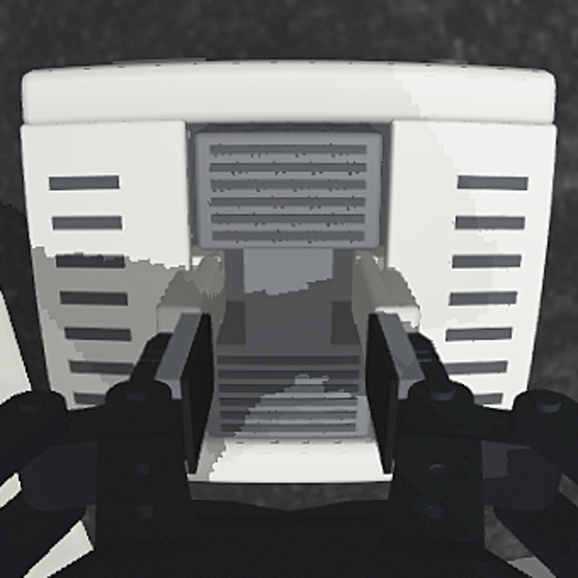

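Run:
```python
from h import *; import pickle
i=pickle.load(open("pics/w7.pkl","rb"))
cy=np.array([.1493,.9888,0]);cx=np.array([.9888,-.1493,0]);C=np.array([.493,-.0976,0])
def show(t,xs,ys,zs):
    for x in xs:
        for y in ys:
            for z in zs:
                p=(proj("wrist",C+cx*x+cy*y+[0,0,z],i)[0]-[150,100])*1.7; print(t,x,y,z,p.round(0))
show("tab",(-.011,.011),(-.033,.033),(.08,.05))
show("tabpressed",(-.011,.011),(-.0265,.0265),(.08,))
show("pad",(-.011,.011),(-.019,.019),(.05,.07,.09))
show("top",(-.07,.07),(-.08,.08),(.046,))
```

```text
tab -0.011 -0.033 0.08 [156. 305.]
tab -0.011 -0.033 0.05 [176. 267.]
tab -0.011 0.033 0.08 [424. 305.]
tab -0.011 0.033 0.05 [404. 267.]
tab 0.011 -0.033 0.08 [163. 384.]
tab 0.011 -0.033 0.05 [181. 336.]
tab 0.011 0.033 0.08 [418. 383.]
tab 0.011 0.033 0.05 [399. 336.]
tabpressed -0.011 -0.0265 0.08 [182. 305.]
tabpressed -0.011 0.0265 0.08 [399. 305.]
tabpressed 0.011 -0.0265 0.08 [187. 384.]
tabpressed 0.011 0.0265 0.08 [393. 384.]
pad -0.011 -0.019 0.05 [224. 267.]
pad -0.011 -0.019 0.07 [217. 291.]
pad -0.011 -0.019 0.09 [207. 322.]
pad -0.011 0.019 0.05 [356. 267.]
pad -0.011 0.019 0.07 [364. 291.]
pad -0.011 0.019 0.09 [373. 321.]
pad 0.011 -0.019 0.05 [227. 337.]
pad 0.011 -0.019 0.07 [220. 367.]
pad 0.011 -0.019 0.09 [212. 404.]
pad 0.011 0.019 0.05 [353. 337.]
pad 0.011 0.019 0.07 [360. 367.]
pad 0.011 0.019 0.09 [369. 404.]
top -0.07 -0.08 0.046 [18. 70.]
top -0.07 0.08 0.046 [562.  69.]
top 0.07 -0.08 0.046 [ 68. 475.]
top 0.07 0.08 0.046 [512. 475.]
```

Closing to 38 mm met nothing. The tabs' front edges (160,308) and (420,308) in the crop are still unpressed, and the pads' tips at (210,315) project to z≈0.087, above the tabs. The rest grip at 48.5 mm (on the crown) agrees with this, so the real tips stand about 40 mm above the reported TCP. Before going lower I'll check how low the gripper's body reaches.

Run:
```python
from h import *; import pickle
i=pickle.load(open("pics/w7.pkl","rb"))
cy=np.array([.1493,.9888,0]);cx=np.array([.9888,-.1493,0]);C=np.array([.4928,-.0979,0])
for x in(-.038,-.0425):
  for z in(.08,.10,.12,.14,.16):print("body",x,z,((proj("wrist",C+cx*x+[0,0,z],i)[0]-[150,100])*1.7).round())
for z in(.08,.085,.09,.095): print("tip",z,[((proj("wrist",C+cx*x+cy*y+[0,0,z],i)[0]-[150,100])*1.7).round() for x,y in((-.011,-.019),(-.011,-.0275),(.011,-.019))])
i=pickle.load(open("pics/w6.pkl","rb"))
for z in(0,.02,.03,.04,.05,.06,.07):print("open tip dz",z,[proj("wrist",np.array([.4921,-.0993,.1628+z])+cx*-.011+cy*y,i)[0].round() for y in(-.0425,.0425)])
```

```text
body -0.038 0.08 [289. 196.]
body -0.038 0.1 [289. 216.]
body -0.038 0.12 [289. 244.]
body -0.038 0.14 [289. 284.]
body -0.038 0.16 [289. 346.]
body -0.0425 0.08 [289. 177.]
body -0.0425 0.1 [289. 194.]
body -0.0425 0.12 [289. 218.]
body -0.0425 0.14 [289. 253.]
body -0.0425 0.16 [289. 307.]
tip 0.08 [array([211., 305.]), array([177., 305.]), array([215., 384.])]
tip 0.085 [array([209., 313.]), array([173., 312.]), array([213., 394.])]
tip 0.09 [array([206., 321.]), array([170., 321.]), array([211., 404.])]
tip 0.095 [array([203., 330.]), array([166., 329.]), array([208., 414.])]
open tip dz 0 [array([236., 254.]), array([404., 254.])]
open tip dz 0.02 [array([227., 268.]), array([413., 268.])]
open tip dz 0.03 [array([221., 276.]), array([418., 276.])]
open tip dz 0.04 [array([215., 284.]), array([424., 284.])]
open tip dz 0.05 [array([208., 294.]), array([431., 294.])]
open tip dz 0.06 [array([201., 305.]), array([438., 305.])]
open tip dz 0.07 [array([192., 318.]), array([447., 318.])]
```

Call:
play_rows --pt "0 0 0 0 0 0 85" --pt "0 0 0 0 0 0 85" --pt "0 0 0 0 0 0 85" --pt "0 0 0 0 0 0 85" --pt "0 0 0 0 0 0 85" --pt "0 0 -10 0 0 0 85" --pt "0 0 -12 0 0 0 85" --pt "0 0 0 0 0 0 85"

```text
clock: 16.08
position: [0.4921, -0.0977, 0.0231]
tool_rot: [3.081, 1.569, 2.931]
force: [0.1, 1.0, -0.9]
grip_width: 0.0852
```

Call:
play_rows --pt "0 0 -5 0 0 0 85" --pt "0 0 -5 0 0 0 85" --pt "0 0 -3 0 0 0 85" --pt "0 0 0 0 0 0 85"

```text
clock: 16.58
position: [0.4927, -0.0978, 0.0111]
tool_rot: [-2.948, 1.571, -3.098]
force: [-0.7, 0.2, 0.6]
grip_width: 0.0849
```

Call:
play_rows --pt "0 0 0 0 0 0 75" --pt "0 0 0 0 0 0 68" --pt "0 0 0 0 0 0 64" --pt "0 0 0 0 0 0 60" --pt "0 0 0 0 0 0 56" --pt "0 0 0 0 0 0 52" --pt "0 0 0 0 0 0 48" --pt "0 0 0 0 0 0 48" --grip_force 40

```text
clock: 17.58
position: [0.4933, -0.0983, 0.0124]
tool_rot: [-0.7, 1.569, -0.851]
force: [-6.3, -2.2, 27.7]
grip_width: 0.0497
```

Call:
play_rows --pt "0 0 1 0 0 0 45" --pt "0 0 1 0 0 0 45" --pt "0 0 0 0 0 0 45" --pt "0 0 0 0 0 0 45"

```text
clock: 18.08
position: [0.4927, -0.0978, 0.0132]
tool_rot: [-3.044, 1.571, 3.089]
force: [-0.6, -0.7, 1.4]
grip_width: 0.0478
```

Call:
play_rows --pt "0 0 1 0 0 0 45" --pt "0 0 1 0 0 0 45" --pt "0 0 1 0 0 0 45" --pt "0 0 0 0 0 0 45"

```text
clock: 18.58
position: [0.4928, -0.0979, 0.0163]
tool_rot: [-0.323, 1.571, -0.473]
force: [-0.5, -0.7, -1.5]
grip_width: 0.0484
```

Call:
play_rows --pt "0 0 2 0 0 0 45" --pt "0 0 3 0 0 0 45" --pt "0 0 5 0 0 0 45" --pt "0 0 5 0 0 0 45" --pt "0 0 5 0 0 0 45" --pt "0 0 0 0 0 0 45" --pt "0 0 0 0 0 0 45"

```text
clock: 19.45
position: [0.4927, -0.0979, 0.0362]
tool_rot: [-2.772, 1.571, -2.923]
force: [0.4, -0.3, -2.4]
grip_width: 0.0478
```

```bash
python3 look.py w8
python3 - <<'E'
from h import *; import pickle
# where is the cassette's front top edge? gray/white transition along column through the centre, vs prediction seated / lifted
i=pickle.load(open("pics/w8.pkl","rb")); a=cv2.imread("pics/w8.png",0)
cx=np.array([.9888,-.1493,0]);C=np.array([.493,-.0976,0])
for z in(.046,.06,.071): print(z,proj("wrist",C-cx*.05+[0,0,z],i)[0].round(1))
print("well edge",proj("wrist",C-cx*.052+[0,0,.046],i)[0].round(1))
print(list(a[110:240:2,320]))
E
```

```text
19.5 pos [ 0.4927 -0.0979  0.0362] q [ 0.55  0.65 -0.64  2.02  0.62  0.67  0.92] jaw heading deg 81.36 down [-0. -0. -1.] F [ 0.2 -0.2 -1.7] w 0.04832206842429934 cam [ 0.426 -0.088  0.213]
0.046 [320.7 178.7]
0.06 [320.8 182.3]
0.071 [320.9 185.6]
well edge [320.7 174.3]
[np.uint8(51), np.uint8(56), np.uint8(55), np.uint8(53), np.uint8(52), np.uint8(50), np.uint8(49), np.uint8(48), np.uint8(48), np.uint8(48), np.uint8(49), np.uint8(46), np.uint8(35), np.uint8(167), np.uint8(215), np.uint8(218), np.uint8(226), np.uint8(234), np.uint8(233), np.uint8(231), np.uint8(230), np.uint8(229), np.uint8(228), np.uint8(227), np.uint8(227), np.uint8(226), np.uint8(225), np.uint8(225), np.uint8(226), np.uint8(216), np.uint8(199), np.uint8(171), np.uint8(87), np.uint8(67), np.uint8(70), np.uint8(70), np.uint8(71), np.uint8(56), np.uint8(121), np.uint8(128), np.uint8(142), np.uint8(141), np.uint8(127), np.uint8(96), np.uint8(98), np.uint8(94), np.uint8(144), np.uint8(141), np.uint8(145), np.uint8(84), np.uint8(96), np.uint8(97), np.uint8(114), np.uint8(138), np.uint8(142), np.uint8(90), np.uint8(96), np.uint8(95), np.uint8(109), np.uint8(136), np.uint8(137), np.uint8(95), np.uint8(96), np.uint8(95), np.uint8(100)]
```

The cassette's top edge is at row 186, which fits z≈0.070, so it is about 24 mm up and coming out cleanly. I'll continue straight up.

Call:
play_rows --pt "0 0 8 0 0 0 45" --pt "0 0 14 0 0 0 45" --pt "0 0 18 0 0 0 45" --pt "0 0 20 0 0 0 45" --pt "0 0 20 0 0 0 45" --pt "0 0 14 0 0 0 45" --pt "0 0 6 0 0 0 45" --pt "0 0 0 0 0 0 45"

```text
clock: 20.5
position: [0.4928, -0.098, 0.1365]
tool_rot: [-0.558, 1.57, -0.709]
force: [0.1, -0.8, -2.0]
grip_width: 0.048
```

```bash
python3 look.py w9
python3 - <<'E'
from h import *
w=cv2.imread("pics/w9.png"); s=vision.grab_frame("scene")[:,:,::-1]; t=vision.grab_frame("top")[:,:,::-1]
cv2.imwrite("pics/s9.png",s)
A=cv2.resize(w,(400,300),interpolation=cv2.INTER_AREA); B=cv2.resize(s[150:330,220:460],(400,300),interpolation=cv2.INTER_CUBIC); D=cv2.resize(t[190:310,170:440],(800,300))[:, :]
cv2.imwrite("pics/f9.png",np.vstack([np.hstack([A,B]),D]))
E
```

```text
20.55 pos [ 0.4926 -0.098   0.1361] q [ 0.65  0.51 -0.76  1.95  0.46  0.86  1.07] jaw heading deg 81.36 down [-0. -0. -1.] F [-0.6 -0.  -2.5] w 0.04824871611989306 cam [ 0.426 -0.088  0.313]
```

View pics/f9.png

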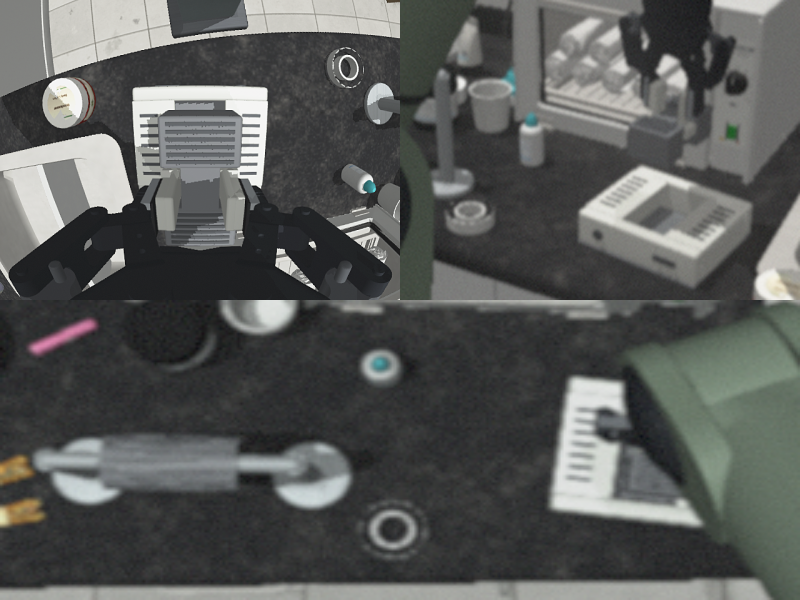

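The cassette is up and the collector's well is empty. The rest hangs mid-bar in the top view at (170,462), and the bystanders are unmoved. One numeric check of clearance and level before handing in.

Run:
```python
from h import *; import pickle
i=pickle.load(open("pics/w9.pkl","rb"))
cy=np.array([.1493,.9888,0]);cx=np.array([.9888,-.1493,0]);C=np.array([.493,-.0976,0]);g=cv2.imread("pics/w9.png",0)
for dz in(.11,.124):
  for tilt in(-5,0,5):
    t=np.tan(np.radians(tilt)); print(dz,tilt,[proj("wrist",C+cx*x+cy*y+[0,0,.046+dz+x*t],i)[0].round() for x,y in((-.05,-.027),(-.05,.027),(.05,-.027),(.05,.027))])
e=cv2.Sobel(g,cv2.CV_32F,0,1)
for c in(280,320,360):
    k=np.argsort(-abs(e[140:230,c]))[:6]+140; print("col",c,sorted(k))
print([int(v) for v in g[150:215:2,320]]); print([int(v) for v in g[200,235:410:3]])
```

```text
0.11 -5 [array([256., 183.]), array([386., 183.]), array([270., 373.]), array([372., 373.])]
0.11 0 [array([258., 182.]), array([384., 181.]), array([269., 378.]), array([373., 378.])]
0.11 5 [array([259., 180.]), array([382., 180.]), array([268., 383.]), array([374., 383.])]
0.124 -5 [array([250., 187.]), array([392., 187.]), array([267., 389.]), array([375., 389.])]
0.124 0 [array([252., 186.]), array([390., 186.]), array([266., 394.]), array([376., 394.])]
0.124 5 [array([254., 184.]), array([388., 184.]), array([264., 400.]), array([378., 400.])]
col 280 [np.int64(160), np.int64(161), np.int64(175), np.int64(176), np.int64(194), np.int64(207)]
col 320 [np.int64(160), np.int64(161), np.int64(165), np.int64(175), np.int64(207), np.int64(219)]
col 360 [np.int64(175), np.int64(176), np.int64(194), np.int64(207), np.int64(214), np.int64(219)]
[238, 237, 236, 235, 222, 168, 88, 86, 157, 154, 154, 153, 160, 65, 75, 76, 77, 70, 130, 138, 152, 153, 140, 105, 104, 100, 152, 151, 155, 91, 105, 103, 141]
[99, 63, 64, 64, 64, 65, 112, 146, 147, 149, 99, 100, 102, 101, 102, 100, 101, 100, 100, 99, 100, 101, 103, 101, 101, 101, 101, 101, 100, 102, 101, 103, 103, 104, 101, 102, 102, 102, 105, 102, 106, 103, 105, 104, 103, 104, 103, 121, 155, 155, 142, 93, 117, 114, 112, 113, 113, 113, 113]
```

Run:
```python
from h import *; import pickle
i=pickle.load(open("pics/w9.pkl","rb"))
cx=np.array([.9888,-.1493,0]);C=np.array([.493,-.0976,.19])
for tl in(-4,-2,0,2,4):
    t=np.radians(tl);r=lambda x,z:proj("wrist",C+cx*(x*np.cos(t)-z*np.sin(t))+[0,0,z*np.cos(t)+x*np.sin(t)],i)[0,1].round(1)
    print(tl,"front top",r(-.05,-.02),"front bottom",r(-.05,-.06))
```

```text
-4 front top 182.8 front bottom 167.4
-2 front top 183.9 front bottom 171.2
0 front top 185.0 front bottom 175.0
2 front top 186.3 front bottom 178.9
4 front top 187.8 front bottom 182.9
```

The measured front edge rows, about 186 and 175.5, match a level cassette within about 1°. Handing in.

```bash
python3 -c "
from h import *
print(workorder.job_done()); s=telemetry.observe(); print(s['clock'],s['position'],s['grip_width'],s['force'])"
```

```text
the job is handed in; nothing more can be done
None
the job is handed in; nothing more can be done
```

The rest now hangs astride the bar near its middle and has been let go. The cassette is held by its pinched catches above the collector. I handed the job in at about 20.6 s, well under the 51 s limit.

**Last checks before hand-in:**
- **Cassette:** it was lifted about 124 mm, so its underside is about 85 mm above the collector's top. In the wrist picture it is level to within about 1°.
- **Weight:** the wrist force showed about 2 N held.
- **Surroundings:** the rest is hanging, the well is empty, and the bystanders in the last views show no sign of having moved. The pink clip was checked only by eye in the top view.

**What failed or disagreed:**
- **Finger height:** the real finger tips stand about 37–40 mm farther back than the reported tool point. My first squeeze therefore closed on air above the catches. I saw this in the picture, reopened and went lower.
- **Rest grip:** the rest was probably held on its curved crown rather than its flat legs. It stayed square and hung properly.
- **Grip width:** the opening read about 48 mm on the catches, where 53 mm was expected fully pressed. I took that as fully pressed because the cassette came out without resistance.
- **After hand-in:** the state could no longer be read, so nothing was checked after that.

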